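Refit the screw cap of an expansion tank

TASK

Close the expansion tank on the parts counter: set its screw cap (the wider of the two black caps) level on the filler neck, turn it back as far as needed for it to drop in at the thread starts, then, pressing it down against the sprung seal, tighten it clockwise fully home to its stop and let go. Do not force it, the plastic neck cracks under a heavy push or a hard wrench against the stops; leave everything else on the counter where it is.

Things in the scene. Friction and masses are not known exactly. Their poses are not given: they have to be found in the camera images.
- tank: White plastic expansion tank (body 126 x 145 mm, top face 100 mm above the counter), bolted down in a plywood cradle; it cannot move. Its neck cracks under 150 N of contact from the cap (some 2.5 N m on the stops). Origin: on the counter, exactly below the axis of the filler neck, which is not in the middle of the tank. z up. Its yaw does not tell where the threads start.
- mouth (a point): Fixed point on the neck's axis in the plane of the tank's top face (100 mm above the counter). The cap's rim stands at these heights above it: 14 mm with its lugs on the stops, 7.5 to 11.8 mm with them on top of the ramps, 6.8 mm in the gaps resting on the seal, 1.5 mm fully screwed home. Screwed home, friction holds it down.
- neck_top (a point): Fixed point, top of the grey neck tube (44 mm wide, 18 mm above mouth). Outside it, out to 55 mm across, every 120 degrees from an angle that is unknown each time, clockwise from above: a free gap of 38 degrees; a 3 mm thick thread ramp of 72 degrees, its underside falling from 9.8 to 4.8 mm above mouth; an upright stop of 10 degrees, 15 mm high.
- seal_top (a point): Fixed point, top of the unloaded rubber seal plate (34 mm across), 24.8 mm above mouth. The plate is sprung: 1.5 N per mm. With its lugs in the gaps the cap rests on it, too high to go under the ramps: press it down 3 mm or more (about 5 N), then turn it clockwise; the ramps take it down over 55 to 80 degrees of turn to the hard stop.
- cap: The tank's black screw cap, the wider of the two black caps: 64 mm across (65 over the ribs), 22 mm high without its finger bar, about 80 g, standing on the counter on its open rim. Origin: centre of that rim (underside); z up. Skirt 58 mm wide inside; underside of its disc 18 mm above the rim.
- bar (a point): Middle of the upright finger bar on top of the cap, 34 mm above the rim. The bar runs along the cap's x axis: 46 mm long, 12 mm wide (along y), from 22 to 46 mm above the rim.
- lugs (a point): On the cap's axis at the height of its three lugs, 2.5 mm above the rim. The lugs are inside the skirt every 120 degrees (one below the +x end of the bar), each 20 degrees wide, 3 mm thick, down to 47 mm across. On the ramps, clockwise turning jams on the stops; turned back (anticlockwise) the cap climbs 4 mm per rad, then drops over the gaps, where stops end the turn.
- small_cap: Bystander: a smaller black cap, 44 mm across, with a 32 mm finger bar. It belongs to another tank. Origin: centre of its underside.
- bearing: Bystander: steel bearing ring, 52 mm across, 15 mm high. Origin: centre of its underside.
- carton: Bystander: carton 60 x 45 x 40 mm. Origin: centre of its underside.
- long_carton: Bystander: carton 35 x 100 x 35 mm. Origin: centre of its underside.
- bottle: Bystander: bottle 64 mm across, 170 mm high. Origin: centre of its underside.
- oil_filter: Bystander: grey oil filter can, 72 mm across, 88 mm high. Origin: centre of its underside.
Mind the look-alikes: they are no part of the job. Leave any pink look-alike of the tank alone. What is shaped like the cap but purple is not meant.

How it is judged:
By the outcome, as a careful person would: the job done as asked, in the order asked, and still so for the second after the job is handed in, with the robot touching nothing.
It also fails if it takes over 64 s, if anything falls off the work surface, if the arm or the gripper's body presses on something with over 40 N, if the wrist force passes 120 N, or if a joint passes its speed limit or range.

ROBOT

A 6-joint arm with a two-finger parallel gripper is mounted at the origin on the work surface. World frame = base frame: x ahead of the robot, y to its left, z up, the work surface at z = 0. Lengths are in m, angles in degrees, forces in N, time in s.
With the tool pointing down it reaches from about 0.4 to 0.825 m from the base axis. Payload 7 kg.
Tool frame: the origin (TCP) lies midway between the tips of the shut fingers; the grasp point (between the pads) lies 19 mm behind it; z points along the fingers, y is the direction in which the jaws open and shut (so a half turn about z gives the same grasp; the last joint's range is limited). The gripper opens to 88 mm and grips with 3 to 60 N. Pads are 19 mm wide; open, the fingers measure 130 mm over their backs; the gripper's body (78 mm by 193 mm) begins 47 mm behind the grasp point.
Start: joints at [81.194, 20.546, 0.682, 0, -70.136, -16.507], TCP at [0.289, 0.61, 0.191] pointing down, gripper open.
Joint ranges: [-176.03, 176.03], [-82.01, 121.73], [-58.28, 71.71], [-173.87, 95.51], [-174.79, -0.11], [-173.66, 173.66]. Speed limits (degrees/s): [136.94, 136.94, 172.46, 180, 180, 180].

INTERFACE

Orientations are given as [roll, pitch, yaw] about the fixed x, y, z axes, in that order (R = Rz(yaw) Ry(pitch) Rx(roll)).
In Python, from plant import r gives the robot as it stands.
- The arm moves only by the tool carry_out, never from a script. Its argument "motion" is one flat list of numbers, 7 for each row, row after row: the turn, a rotation vector about the tool's x, y, z in degrees, then the shift along the tool's x, y, z in cm, then the finger opening in cm, from 0 to 8.76. A call has 1 to 20 rows; each row shifts and turns the commanded pose from where the row before left it, along the tool's axes as they then stand; what a row does not reach is not made up. A row lasts 1/12 s, in which the tool goes at most 41.7 mm and 7.16 degrees, less where a joint would pass 70% of its speed; a pose out of reach is approached as far as the arm can. A call is refused whole if a number of a shift passes 4.17 or a number of a turn 7.16, either way. A call with a gripper value outside its range is refused whole. The fingers move at their own pace and stop on an object; "grip_force" is the grip in N (left out, the last holds). Time passes only in rows, so rows that do not move let the fingers close. It gives the time, the measured TCP pose, the force and the opening at its end, in the units of the state.
- r.get_state(): the state, without advancing time (a new reading comes with each control period).
- r.capture(name): name is "side" or "top"; returns a dict with "pixels" (420x560x3 uint8, red, green, blue), "K" (3x3 intrinsics, pixels), "R" (3x3) and "t" (3): a world point X has camera coordinates R X + t. Camera axes: x right, y down, z forward; pixel columns grow to the right and rows downward; lengths in m; the calibration is good to about 2 mm. A picture is of the moment at which its call begins. There is no depth.
- r.close_job(): hands the job in, once; it reports no verdict.
The state is a dict: "time_s": time; "joints": joint angles; "qd": joint speeds; "joint_torque": joint torques, N m; "tcp_pos": TCP position; "eef_rot": TCP orientation; "contact_force": force on the tool from outside, world axes, zero at the start; "moment": the same for the moment, N m; "gripper_width": finger opening in m.
Only numpy, scipy, OpenCV 4.12 (cv2) and the standard library are available. Lean on these libraries where they do the work, as an engineer would, in place of code of your own. Each camera call takes 0.05 s, during which the arm holds its last target. There are 200 camera calls.

## Working session

There is one attempt and no reset: what is moved stays moved. The work goes in short steps, Python scripts to look and compute and a tool call to move; the robot and the scene stay as the last step left them, time stands still between calls to the robot, and variables do not carry over. Pictures are saved under pics/ and viewed, about 8 in all and at most 12, crops included, and the job is handed in when it is done.

Besides the shell and the picture viewer there is one more tool, called after "Call:" as name(argument=value, ...) on one line, values as JSON. carry_out: Moves the arm, as the interface text tells. Its arguments: {"type":"object","properties":{"motion":{"type":"array"},"grip_force":{"type":"number"}},"required":["motion"]}

```bash
mkdir -p pics; cat > h.py <<'E'
import numpy as np, cv2
from plant import r
def cap(name,fn=None):
    c=r.capture(name); 
    if fn: cv2.imwrite('pics/'+fn, cv2.cvtColor(np.array(c['pixels']),cv2.COLOR_RGB2BGR))
    return c
def ray(c,u,v,z):
    K,R,t=[np.array(c[k]) for k in 'KRt']
    d=R.T@np.linalg.solve(K,[u,v,1]); o=-R.T@t
    return o+d*(z-o[2])/d[2]
def proj(c,X):
    K,R,t=[np.array(c[k]) for k in 'KRt']
    p=K@(R@np.array(X)+t); return p[:2]/p[2]
E
python3 - <<'E'
from h import *
a=cap('top','a.png');b=cap('side','b.png')
for c in (a,b): print(np.round(c['K'],1),np.round(c['R'],3),np.round(c['t'],3), -np.array(c['R']).T@c['t'])
print(r.get_state())
E
```

```text
[[398.9   0.  278.1]
 [  0.  398.9 204.1]
 [  0.    0.    1. ]] [[ 0.003 -1.    -0.004]
 [-0.98  -0.002 -0.199]
 [ 0.199  0.005 -0.98 ]] [0.048 0.472 1.151] [0.23338364 0.04385909 1.22225354]
[[464.9   0.  285. ]
 [  0.  464.9 216.1]
 [  0.    0.    1. ]] [[ 0.98  -0.198  0.019]
 [-0.079 -0.475 -0.876]
 [ 0.183  0.857 -0.481]] [-0.432  0.154  1.068] [ 0.2400183  -0.928307    0.65760787]
{'time_s': 0.1, 'joints': array([ 8.11926356e+01,  2.05870189e+01,  6.39361550e-01, -1.65426443e-02,
       -7.01341492e+01, -1.65074247e+01]), 'qd': array([ 0.03756861, -0.06398978,  0.08570394,  0.03027731,  0.03204007,
        0.00763815]), 'joint_torque': array([-4.20828264e-04, -5.84164596e+01,  2.93753421e+01,  7.01551482e+00,
        1.02330212e-02, -4.67171731e-05]), 'tcp_pos': array([0.28844797, 0.60974115, 0.18982625]), 'eef_rot': array([ 1.79917146e+02, -8.33544742e-03, -2.53204157e+01]), 'contact_force': array([0.63640993, 0.39447771, 0.34019682]), 'moment': array([-0.0507422 ,  0.0430931 ,  0.04421648]), 'gripper_width': 0.08734677914969947}
```

View pics/a.png

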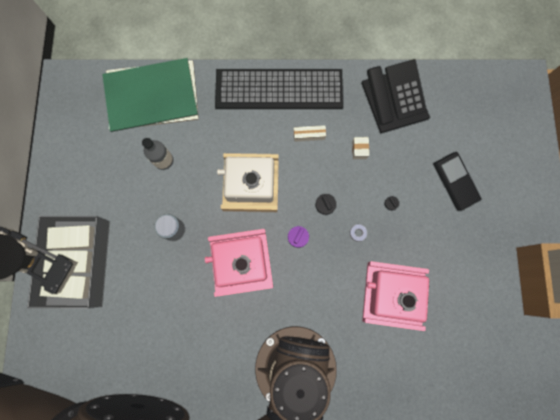

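View pics/b.png

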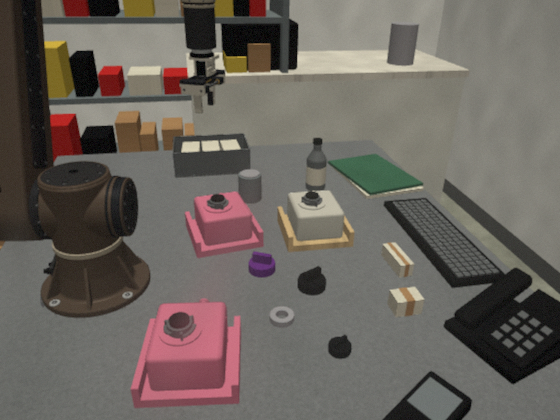

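Top view: white tank at (251,180). Black caps are at (326,204), wide, and (391,203), small. The purple look-alike is at (298,237) and the pink tanks are at (240,265) and (398,297). Candidates for "cap": wide black (326,204), small black (391,203), purple (298,237). I choose (326,204); in the side view it is at (312,281). Next, a close crop to check it.

```bash
cat > p.py <<'E'
from h import *
a=cap('top');b=cap('side')
def crop(c,u,v,h=22,s=9):
    p=np.array(c['pixels'])[v-h:v+h,u-h:u+h]; return cv2.resize(p[:,:,::-1],None,fx=s,fy=s,interpolation=cv2.INTER_CUBIC)
m=np.vstack([np.hstack([crop(a,326,204,16),crop(a,251,178,16)]),np.hstack([crop(b,312,281,16),crop(b,313,202,16)])])
cv2.imwrite('pics/c.png',np.clip(m*1.6,0,255).astype(np.uint8))
def blob(c,u,v,h,thr):
    p=np.array(c['pixels']).max(2)[v-h:v+h,u-h:u+h]
    n,l,s,ce=cv2.connectedComponentsWithStats((p<thr).astype(np.uint8))
    k=1+np.argmax(s[1:,4]); return s[k]+np.array([u-h,v-h,0,0,0]),ce[k]+[u-h,v-h]
for thr in(45,55,65):
    print(thr,blob(a,326,204,18,thr),blob(b,312,281,24,thr),blob(a,391,203,18,thr))
print(ray(a,326,204,.022),ray(b,312,281,.022),ray(a,251,179,.118),ray(b,312,200,.118),ray(a,391,203,.02))
E
python3 p.py
```

```text
Traceback (most recent call last):
  File "p.py", line 12, in <module>
    print(thr,blob(a,326,204,18,thr),blob(b,312,281,24,thr),blob(a,391,203,18,thr))
              ~~~~^^^^^^^^^^^^^^^^^^
  File "p.py", line 10, in blob
    k=1+np.argmax(s[1:,4]); return s[k]+np.array([u-h,v-h,0,0,0]),ce[k]+[u-h,v-h]
        ~~~~~~~~~^^^^^^^^^
ValueError: attempt to get argmax of an empty sequence
```

View pics/c.png

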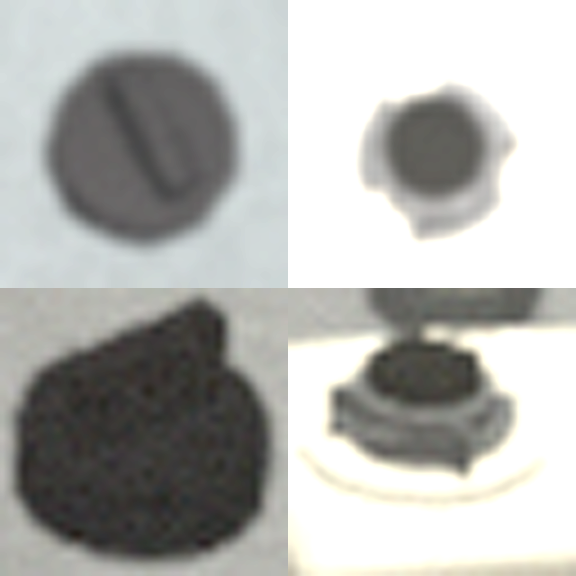

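The crop shows a wide black cap, with its bar running from (110,75) to (180,190) in the top crop. Beside it are the seal disc, the tube and the three stops. Now the sub-pixel measurements.

```bash
cat > m.py <<'E'
from h import *
a=cap('top');b=cap('side')
def blob(c,u,v,h,thr=None,s=8):
    p=np.array(c['pixels'])[v-h:v+h,u-h:u+h].max(2)
    p=cv2.resize(p,None,fx=s,fy=s,interpolation=cv2.INTER_CUBIC)
    if thr is None: thr,_=cv2.threshold(p,0,255,cv2.THRESH_OTSU)
    n,l,st,ce=cv2.connectedComponentsWithStats((p<thr).astype(np.uint8))
    k=l[h*s,h*s]; m=(l==k).astype(np.uint8)
    cs,_=cv2.findContours(m,0,2); cn=max(cs,key=cv2.contourArea)
    f=lambda q:(np.array(q)+.5)/s-.5+[u-h,v-h]
    e=cv2.fitEllipse(cn); x,y,w,hh=cv2.boundingRect(cn)
    return thr,f(e[0]),np.array(e[1])/s,f((x,y)),f((x+w,y+hh)),p[h*s-40:h*s+40:20,h*s].tolist()
np.set_printoptions(precision=4,suppress=True)
t,ca,sz,lo,hi,_=blob(a,326,204,16); print('cap top',t,ca,sz,lo,hi,_,ray(a,*ca,.011))
t,cs,sz,lo,hi,_=blob(b,312,281,24); print('cap side',t,cs,sz,lo,hi,ray(b,*cs,.015))
for thr in(70,85,100,115):
    t,ta,sz,*_=blob(a,251,178,12,thr); print('seal top',t,ta,sz,_[2],ray(a,*ta,.1248))
    t,ts,sz,*_=blob(b,311,198,10,thr); print('seal side',t,ts,sz,_[2],ray(b,*ts,.1248))
for s,l in ((9,None),):
  # neck features in crop c.png (origin u=251-16,v=178-16, offset 288)
  for (x,y) in ((515,143),(415,238),(383,103)):
    print('stop',ray(a,(x-288+.5)/s-.5+235,(y+.5)/s-.5+162,.115)[:2])
print(ray(a,(110.5)/9-.5+310,76/9-.5+188,.046),ray(a,185.5/9-.5+310,186/9-.5+188,.046))
p=np.array(a['pixels'])[162:194,235:267]; q=cv2.resize(p[4:28,4:28],None,fx=24,fy=24,interpolation=cv2.INTER_CUBIC)[:,:,::-1]
cv2.imwrite('pics/d.png',cv2.convertScaleAbs(q,alpha=1.0))
E
python3 m.py
```

```text
cap top 98.0 [325.3136 203.9353] [20.8613 21.4648] [314.6875 193.4375] [335.9375 214.9375] [63, 59, 48, 48] [ 0.4804 -0.0967  0.011 ]
cap side 75.0 [311.7521 281.721 ] [27.3159 29.397 ] [297.1875 265.9375] [325.5625 294.9375] [ 0.4829 -0.0994  0.015 ]
seal top 70 [250.7898 177.8681] [9.6605 9.7973] [91, 60, 61, 61] [0.5325 0.127  0.1248]
seal side 70 [311.9839 193.7105] [11.6495 13.5213] [46, 50, 40, 87] [0.5364 0.1287 0.1248]
seal top 85 [250.8228 177.9129] [10.6963 10.7569] [91, 60, 61, 61] [0.5323 0.1269 0.1248]
seal side 85 [311.2154 197.3825] [15.2558 17.6739] [46, 50, 40, 87] [0.5291 0.1081 0.1248]
seal top 100 [250.8333 177.9794] [11.4255 11.7462] [91, 60, 61, 61] [0.5321 0.1269 0.1248]
seal side 100 [311.2645 197.7822] [17.1389 17.9256] [46, 50, 40, 87] [0.5287 0.1058 0.1248]
seal top 115 [250.7215 178.1441] [12.2474 13.1535] [91, 60, 61, 61] [0.5316 0.1272 0.1248]
seal side 115 [310.8348 197.2059] [17.4489 20.0219] [46, 50, 40, 87] [0.5284 0.1092 0.1248]
stop [0.5364 0.102 ]
stop [0.5052 0.1333]
stop [0.5496 0.1444]
[ 0.4979 -0.0824  0.046 ] [ 0.4604 -0.1067  0.046 ]
```

View pics/d.png

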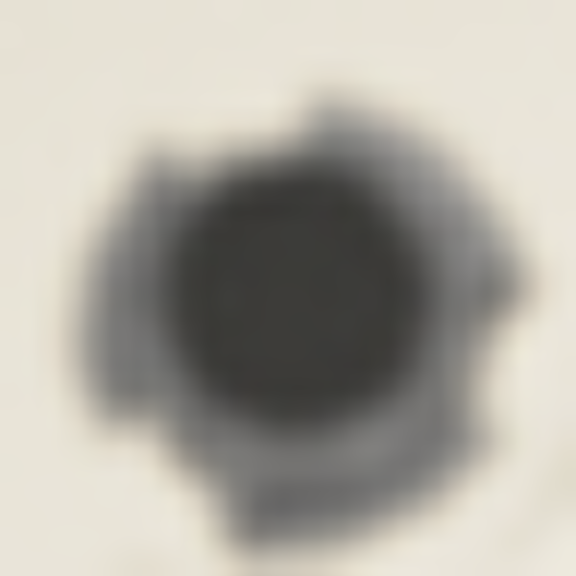

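Cap axis ≈ (0.481, -0.097), with the bar's yaw about 30°. Neck axis ≈ (0.532, 0.127). From the stops and ramp ends, the gap centres are at yaw ≈ 17° mod 120. Moving over the cap.

Call:
carry_out(motion=[0,0,0,2.64,3.09,0,5,0,0,0,2.64,3.09,0,5,0,0,0,2.64,3.09,0,5,0,0,0,2.64,3.09,0,5,0,0,0,2.64,3.09,0,5,0,0,0,2.64,3.09,0,5,0,0,0,2.64,3.09,0,5,0,0,0,2.64,3.09,0,5,0,0,0,2.64,3.09,0,5,0,0,0,2.64,3.09,0,5,0,0,0,2.64,3.09,0,5,0,0,0,2.64,3.09,0,5,0,0,0,2.64,3.09,0,5,0,0,0,2.64,3.09,0,5,0,0,0,2.64,3.09,0,5,0,0,0,2.64,3.09,0,5,0,0,0,2.64,3.09,0,5,0,0,0,2.64,3.09,0,5])

```text
time_s: 1.8
tcp_pos: [0.4805, -0.0979, 0.1911]
eef_rot: [-180.0, -0.1, -25.3]
contact_force: [1.3, 0.3, 0.6]
gripper_width: 0.0503
```

Call:
carry_out(motion=[0,0,-6.9,0,0,0.5,5,0,0,-6.9,0,0,0.5,5,0,0,-6.9,0,0,0.5,5,0,0,-6.9,0,0,0.5,5,0,0,-6.9,0,0,0.5,5,0,0,-6.9,0,0,0.5,5,0,0,-6.9,0,0,0.5,5,0,0,-6.9,0,0,0.5,5,0,0,0,0,0,0,5,0,0,0,0,0,0,5])

```text
time_s: 2.63
tcp_pos: [0.4802, -0.0959, 0.1506]
eef_rot: [-180.0, 0.0, 29.7]
contact_force: [-0.1, -0.5, -0.6]
gripper_width: 0.0502
```

Call:
carry_out(motion=[0,0,0,0,0,2.0,5,0,0,0,0,0,2.0,5,0,0,0,0,0,2.0,5,0,0,0,0,0,2.0,5,0,0,0,0,0,1.0,5,0,0,0,0,0,0,5,0,0,0,0,0,0,5])

```text
time_s: 3.22
tcp_pos: [0.4805, -0.0959, 0.0609]
eef_rot: [180.0, 0.0, 29.7]
contact_force: [0.2, -0.6, 0.9]
gripper_width: 0.05
```

```bash
cat > v.py <<'E'
import sys
from h import *
n,fn,u,v,h=sys.argv[1],sys.argv[2],*map(int,sys.argv[3:6])
p=np.array(cap(n)['pixels'])[v-h:v+h,u-h:u+h,::-1]
cv2.imwrite('pics/'+fn,np.clip(cv2.resize(p,(560,560),interpolation=cv2.INTER_CUBIC)*1.6,0,255).astype(np.uint8))
s=r.get_state(); print(s['time_s'],s['tcp_pos'],s['contact_force'],s['moment'])
E
python3 v.py side e.png 312 265 40
```

```text
3.2667 [ 0.48108989 -0.09579562  0.06149187] [-0.19473154  0.67697856  0.32649364] [-0.13673487 -0.09088575 -0.03159003]
```

View pics/e.png

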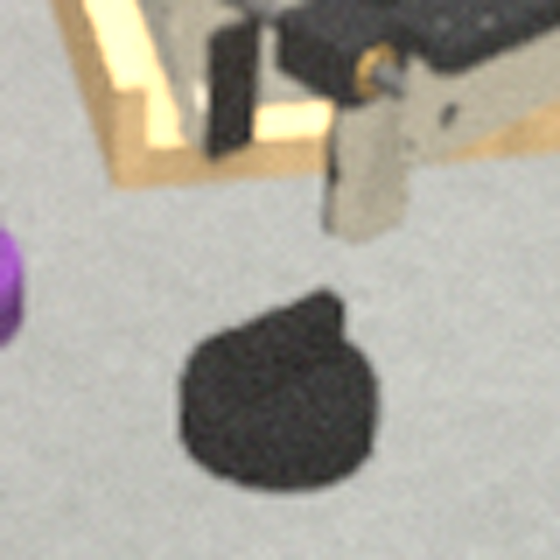

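The fingers straddle the bar: tips at (230,150) and (365,235) in the crop, bar below at about (275,330). Descending and gripping.

Call:
carry_out(motion=[0,0,0,0,0,1.0,5,0,0,0,0,0,1.0,5,0,0,0,0,0,1.0,5,0,0,0,0,0,0.5,5,0,0,0,0,0,0,5,0,0,0,0,0,0,5])

```text
time_s: 3.77
tcp_pos: [0.4809, -0.0958, 0.0264]
eef_rot: [180.0, -0.0, 29.9]
contact_force: [0.6, -0.0, 0.0]
gripper_width: 0.0503
```

Call:
carry_out(motion=[0,0,0,0,0,0,3,0,0,0,0,0,0,2,0,0,0,0,0,0,1,0,0,0,0,0,0,0,0,0,0,0,0,0,0,0,0,0,0,0,0,0,0,0,0,0,0,0,0], grip_force=40)

```text
time_s: 4.35
tcp_pos: [0.4803, -0.0958, 0.0257]
eef_rot: [-180.0, 0.0, 29.9]
contact_force: [1.3, 0.2, 0.2]
gripper_width: 0.0092
```

Call:
carry_out(motion=[0,0,0,0,0,0,0,0,0,0,0,0,0,0])

```text
time_s: 4.52
tcp_pos: [0.4803, -0.0958, 0.0256]
eef_rot: [-180.0, 0.0, 29.9]
contact_force: [0.1, -0.4, -0.1]
gripper_width: 0.001
```

```bash
python3 v.py side f.png 312 265 40
```

```text
4.5667 [ 0.48034851 -0.0958347   0.02563373] [-0.29632781 -1.25601428  0.72639951] [-0.11608445 -0.02175492 -0.00837825]
```

View pics/f.png

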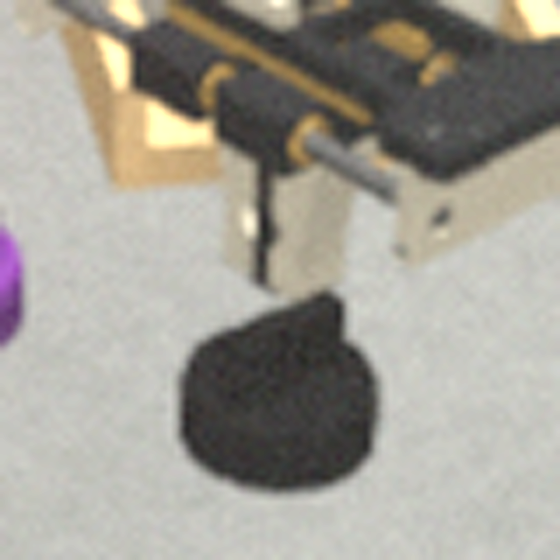

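```bash
cat > q.py <<'E'
from h import *
s=r.get_state();T=s['tcp_pos'];print(T,s['gripper_width'])
a=cap('top');b=cap('side')
for dz in(0,.01,.02,.03): print(dz,proj(a,T+[0,0,dz]),proj(b,T+[0,0,dz]))
print('cap .022',proj(b,[.4804,-.0967,.022]),'rim',proj(b,[.4804,-.0967,0]),'bar top',proj(b,[.4804,-.0967,.046]))
m=[]
for c,u,v in((a,326,200),(b,312,265)):
    p=np.array(c['pixels'])[v-30:v+30,u-30:u+30,::-1]; m.append(cv2.resize(p,(400,400),interpolation=cv2.INTER_CUBIC))
cv2.imwrite('pics/g.png',np.clip(np.hstack(m)*1.8,0,255).astype(np.uint8))
E
python3 q.py
```

```text
[ 0.48034851 -0.0958347   0.02563373] 0.0005474785825557062
0 [325.5821024  203.00755067] [310.50846147 277.14188979]
0.01 [325.95272931 202.34285611] [310.70980131 273.56493938]
0.02 [326.32940158 201.6673196 ] [310.91298275 269.95527132]
0.03 [326.71226834 200.98067368] [311.11803119 266.31243468]
cap .022 [310.55038394 278.65466262] rim [310.11379643 286.38869608] bar top [311.03668962 270.03988462]
```

View pics/g.png

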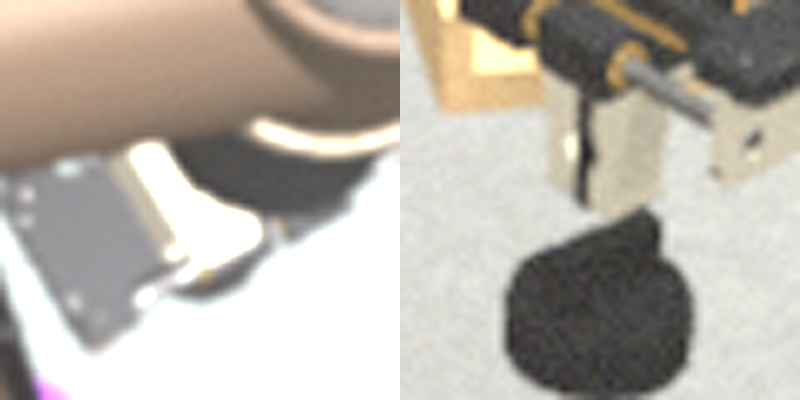

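The closed fingertips sit at about (309.5,266) in the side picture. The reported TCP should show at (310.5,277), so the reported pose and the picture disagree by about 3 cm in height. I'll check this against the first picture too.

```bash
python3 - <<'E'
from h import *
b=cap('side');a=cap('top')
for dz in(0,.02,.03,.04): print(dz,proj(b,[.28845,.60974,.1898+dz]),proj(a,[.28845,.60974,.1898+dz]))
for z in (.026,.045,.05,.055,.06): print(z,ray(b,309.5,266,z))
# start open tips: midpoint at pixel
print(ray(b,204.5,108,.22),ray(b,204.5,108,.19))
im=cv2.imread('pics/b.png')[60:130,160:250]; cv2.imwrite('pics/i.png',cv2.resize(im,None,fx=7,fy=7,interpolation=cv2.INTER_CUBIC))
E
```

```text
0 [205.20743495 118.9118733 ] [ 59.67853291 262.60791405]
0.02 [204.82650236 113.02452817] [ 55.38950456 262.16815275]
0.03 [204.63424856 110.05322961] [ 53.18168592 261.94178139]
0.04 [204.44078813 107.06328254] [ 50.92998672 261.71091088]
0.026 [ 0.48871535 -0.0529509   0.026     ]
0.045 [ 0.48123405 -0.07928332  0.045     ]
0.05 [ 0.47926529 -0.08621291  0.05      ]
0.055 [ 0.47729653 -0.09314249  0.055     ]
0.06 [ 0.47532777 -0.10007208  0.06      ]
[0.28919546 0.63356024 0.22      ] [0.29256677 0.74063331 0.19      ]
```

View pics/i.png

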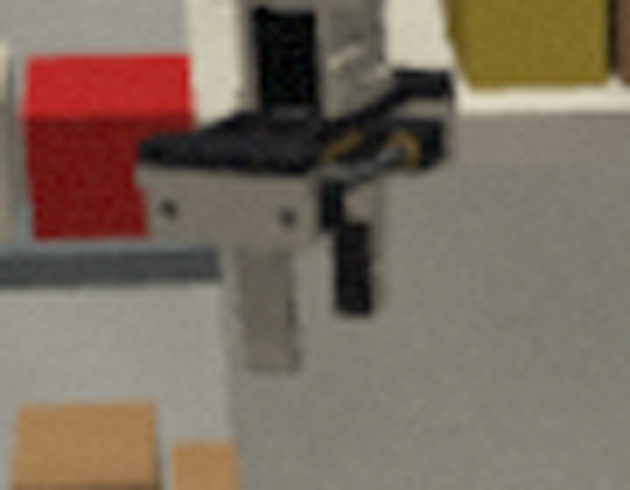

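Both pictures give the same answer: the real fingertips stand about 3 cm above the reported TCP, while x and y agree. That explains the empty grip. I reopen, go about 2.8 cm lower, checking force along the way.

Call:
carry_out(motion=[0,0,0,0,0,0,4,0,0,0,0,0,0,4,0,0,0,0,0,0,4,0,0,0,0,0,0,4,0,0,0,0,0,0,4,0,0,0,0,0,0,4,0,0,0,0,0,0,4])

```text
time_s: 5.35
tcp_pos: [0.4804, -0.0958, 0.0257]
eef_rot: [180.0, 0.0, 29.9]
contact_force: [0.0, 0.5, -0.1]
gripper_width: 0.0384
```

Call:
carry_out(motion=[0,0,0,0,0,0.6,4,0,0,0,0,0,0.6,4,0,0,0,0,0,0.6,4,0,0,0,0,0,0.4,4,0,0,0,0,0,0,4])

```text
time_s: 5.77
tcp_pos: [0.4794, -0.0959, 0.0024]
eef_rot: [-180.0, 0.1, 29.9]
contact_force: [0.3, -0.1, 0.7]
gripper_width: 0.0399
```

Call:
carry_out(motion=[0,0,0,0,0,0.2,4,0,0,0,0,0,0.2,4,0,0,0,0,0,0,4])

```text
time_s: 6.02
tcp_pos: [0.4802, -0.0958, -0.0006]
eef_rot: [-180.0, 0.0, 29.9]
contact_force: [0.8, 0.4, -0.7]
gripper_width: 0.0402
```

Call:
carry_out(motion=[0,0,0,0,0,0.2,4,0,0,0,0,0,0.1,4,0,0,0,0,0,0,4])

```text
time_s: 6.27
tcp_pos: [0.4803, -0.0958, -0.0035]
eef_rot: [-180.0, 0.0, 29.9]
contact_force: [-0.9, 0.0, 0.7]
gripper_width: 0.0401
```

Call:
carry_out(motion=[0,0,0,0,0,0,2,0,0,0,0,0,0,1,0,0,0,0,0,0,0,0,0,0,0,0,0,0,0,0,0,0,0,0,0,0,0,0,0,0,0,0,0,0,0,0,0,0,0,0,0,0,0,0,0,0], grip_force=40)

```text
time_s: 6.93
tcp_pos: [0.4804, -0.0958, -0.0033]
eef_rot: [180.0, -0.0, 29.9]
contact_force: [-0.8, 0.1, 0.9]
gripper_width: 0.0118
```

Gripped at 11.8 mm, the bar's width, so the rim's height is the reported z + 3.3 mm. Lifting and carrying to the neck.

Call:
carry_out(motion=[0,0,0,0,0,-1.0,0,0,0,0,0,0,-2.0,0,0,0,0,0,0,-3.0,0,0,0,0,0,0,-3.0,0,0,0,0,0,0,-3.0,0,0,0,0,0,0,-3.0,0,0,0,0,0,0,-1.0,0,0,0,0,0,0,0,0])

```text
time_s: 7.6
tcp_pos: [0.4822, -0.0956, 0.1597]
eef_rot: [179.9, -0.3, 29.9]
contact_force: [-0.2, -0.2, -1.4]
gripper_width: 0.0116
```

Call:
carry_out(motion=[0,0,0,1.565,-1.67,0,0,0,0,0,1.565,-1.67,0,0,0,0,0,1.565,-1.67,0,0,0,0,0,1.565,-1.67,0,0,0,0,0,1.565,-1.67,0,0,0,0,0,1.565,-1.67,0,0,0,0,0,1.565,-1.67,0,0,0,0,0,1.565,-1.67,0,0,0,0,0,1.565,-1.67,0,0,0,0,0,1.565,-1.67,0,0,0,0,5,0,0,0,0,0,0,5,0,0,0,0,0,0,5,0,0,0,0,0,0,5,0,0,0,0,0,0,5,0,0,0,0,0,0,0,0,0,0,0])

```text
time_s: 8.93
tcp_pos: [0.532, 0.1267, 0.155]
eef_rot: [180.0, 0.1, 4.7]
contact_force: [0.1, -0.7, -2.1]
gripper_width: 0.0116
```

```bash
cat > w.py <<'E'
from h import *
s=r.get_state();T=s['tcp_pos'];print(s['time_s'],T,s['gripper_width'])
a=cap('top');b=cap('side')
print('cap exp',proj(b,T+[0,0,.0033+.011]),'seal',proj(b,[.5323,.127,.1248]),proj(a,T+[0,0,.0033+.011]))
m=[]
for c,u,v in((a,251,178),(b,312,185)):
    p=np.array(c['pixels'])[v-30:v+30,u-30:u+30,::-1]; m.append(cv2.resize(p,(400,400),interpolation=cv2.INTER_CUBIC))
cv2.imwrite('pics/j.png',np.clip(np.hstack(m)*1.8,0,255).astype(np.uint8))
E
python3 w.py
```

```text
8.9333 [0.53195616 0.12668696 0.15498746] 0.011550880112767817
cap exp [311.30933931 178.57757988] seal [310.61381493 194.10527793] [249.75840775 173.76057064]
```

View pics/j.png

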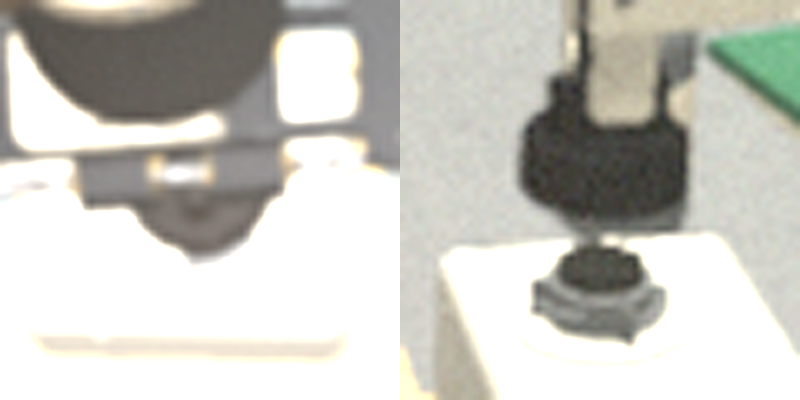

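The cap hangs level over the neck: side crop centre x ≈ 604, seal ≈ 601. I'll measure the residual offset by numbers, with no new view.

```bash
cat > x.py <<'E'
from h import *
np.set_printoptions(precision=2,suppress=True)
T=r.get_state()['tcp_pos']; a=cap('top');b=cap('side')
th=np.linspace(0,2*np.pi,73)
def circ(c,x,y,z,R): return np.array([proj(c,[x+R*np.cos(t),y+R*np.sin(t),z]) for t in th])
def row(c,v,lo,hi,thr):  # dark run edges with subpixel on row v
    p=np.array(c['pixels'])[v,lo:hi].max(1).astype(float)
    d=np.where(p<thr)[0]; i,j=d[0],d[-1]
    f=lambda k,m:k+(thr-p[k])/(p[m]-p[k]) if p[m]!=p[k] else k
    L=lo+i-(thr-p[i])/(p[i-1]-p[i]); Rr=lo+j+(thr-p[j])/(p[j+1]-p[j]); return L,Rr
for v in range(176,184): 
    try: print('cap side',v,row(b,v,292,335,75))
    except Exception as e: print(v,e)
for v in range(192,200): 
    try: print('seal side',v,row(b,v,300,324,75), 'tube',row(b,v,295,328,150))
    except Exception as e: print(v,e)
for z,n in((.0033,'rim'),(.0253,'disc')):
    q=circ(b,T[0],T[1],T[2]+z,.032);print(n,q.min(0),q.max(0)); q=circ(a,T[0],T[1],T[2]+z,.032);print(' top',q.min(0),q.max(0))
q=circ(b,.5323,.127,.1248,.017);print('seal exp',q.min(0),q.max(0))
for v in range(178,188):
    try: print('cap top',v,np.array(row(a,v,230,272,130)))
    except Exception as e: print(v,e)
for u in range(244,257):
    p=np.array(a['pixels'])[175:195,u].max(1).astype(float); k=np.where(p<130)[0][-1]; print(u,175+k+(130-p[k])/(p[k+1]-p[k]),end='; ')
E
python3 x.py
```

```text
cap side 176 (np.float64(299.8181818181818), np.float64(325.0571428571429))
cap side 177 (np.float64(299.77142857142854), np.float64(325.0285714285714))
cap side 178 (np.float64(299.8857142857143), np.float64(325.0857142857143))
cap side 179 (np.float64(299.7837837837838), np.float64(324.80392156862746))
cap side 180 (np.float64(299.7105263157895), np.float64(324.72549019607845))
cap side 181 (np.float64(299.63157894736844), np.float64(324.7368421052632))
cap side 182 (np.float64(299.87179487179486), np.float64(324.6666666666667))
cap side 183 (np.float64(300.1666666666667), np.float64(324.52941176470586))
seal side 192 (np.float64(307.9491525423729), np.float64(314.4)) tube (np.float64(306.5365853658537), np.float64(316.42105263157896))
seal side 193 (np.float64(306.41509433962267), np.float64(316.9642857142857)) tube (np.float64(305.2089552238806), np.float64(317.91358024691357))
seal side 194 (np.float64(305.77941176470586), np.float64(317.3139534883721)) tube (np.float64(304.58490566037733), np.float64(318.32))
seal side 195 (np.float64(305.36842105263156), np.float64(317.6739130
[... 631 characters left out ...]
87.61]
 top [238.46 163.59] [261.62 185.95]
disc [299.1  169.51] [324.17 179.62]
 top [237.64 161.18] [261.25 183.96]
seal exp [304.11 191.28] [317.13 197.  ]
cap top 178 [232.75 260.75]
cap top 179 [239.68 260.28]
cap top 180 [241.04 259.7 ]
cap top 181 [241.77 258.91]
cap top 182 [242.48 258.33]
cap top 183 [243.57 258.01]
cap top 184 [245.24 257.16]
cap top 185 [247.46 255.73]
cap top 186 [248.58 254.  ]
cap top 187 [249.8  250.29]
244 183.275; 245 183.8709677419355; 246 184.28735632183907; 247 184.6865671641791; 248 185.49019607843138; 249 186.7037037037037; 250 187.04545454545453; 251 186.8684210526316; 252 186.66666666666666; 253 186.425; 254 186.0; 255 185.48717948717947; 256 184.825;
```

Relative to the seal, the side view shows the cap centred within about 0.2 mm. The top view's edge hints that it is 1–2 mm short in x and y, so I split the difference: +0.7 mm in x, +0.5 mm in y. Lowering.

Call:
carry_out(motion=[0,0,0,0.07,-0.05,1.0,0,0,0,0,0,0,1.0,0,0,0,0,0,0,1.0,0,0,0,0,0,0,0.8,0,0,0,0,0,0,0.2,0,0,0,0,0,0,0,0])

```text
time_s: 9.63
tcp_pos: [0.5329, 0.1271, 0.1154]
eef_rot: [179.9, 0.1, 4.9]
contact_force: [0.1, 0.3, -0.4]
gripper_width: 0.0115
```

Call:
carry_out(motion=[0,0,0,0,0,0.1,0,0,0,0,0,0,0.1,0,0,0,0,0,0,0.1,0,0,0,0,0,0,0,0])

```text
time_s: 9.97
tcp_pos: [0.5336, 0.1276, 0.1138]
eef_rot: [-180.0, -0.0, 4.9]
contact_force: [0.6, -0.3, -0.6]
gripper_width: 0.0118
```

```bash
cat > s.py <<'E'
from h import *
np.set_printoptions(precision=4,suppress=True)
for i in range(2):
    s=r.get_state(); r.capture('side'); print(s['time_s'],s['tcp_pos'],'rim-mouth mm %.1f'%((s['tcp_pos'][2]+.0033-.1)*1e3),s['eef_rot'],s['contact_force'],s['moment'])
E
python3 s.py
```

```text
9.9667 [0.5336 0.1276 0.1138] rim-mouth mm 17.1 [-179.9845   -0.0251    4.886 ] [ 0.606  -0.3074 -0.5928] [-0.088  -0.0034  0.0036]
10.0167 [0.5336 0.1276 0.1139] rim-mouth mm 17.2 [-179.9886   -0.0201    4.8903] [-0.6766  0.5477 -0.8154] [-0.0222 -0.0147 -0.0303]
```

Call:
carry_out(motion=[0,0,0,0,0,0.1,0,0,0,0,0,0,0.1,0,0,0,0,0,0,0,0,0,0,0,0,0,0,0])

```text
time_s: 10.4
tcp_pos: [0.5335, 0.1275, 0.1116]
eef_rot: [180.0, 0.0, 4.9]
contact_force: [-0.1, -0.3, -0.1]
gripper_width: 0.0116
```

```bash
python3 s.py
```

```text
10.4 [0.5335 0.1275 0.1116] rim-mouth mm 14.9 [179.9969   0.0048   4.8843] [-0.0877 -0.2579 -0.0607] [-0.039   0.0043 -0.0109]
10.45 [0.5335 0.1275 0.1116] rim-mouth mm 14.9 [179.9975   0.0036   4.8876] [ 0.0347 -0.3376 -0.6298] [-0.0267  0.0128 -0.0299]
```

Call:
carry_out(motion=[0,0,0,0,0,0.1,0,0,0,0,0,0,0.1,0,0,0,0,0,0,0,0])

```text
time_s: 10.75
tcp_pos: [0.5333, 0.1275, 0.1094]
eef_rot: [180.0, 0.0, 4.9]
contact_force: [-0.5, -0.9, -0.1]
gripper_width: 0.0119
```

Call:
carry_out(motion=[0,0,0,0,0,0.1,0,0,0,0,0,0,0.1,0,0,0,0,0,0,0,0])

```text
time_s: 11.0
tcp_pos: [0.5334, 0.1275, 0.1074]
eef_rot: [180.0, 0.0, 4.9]
contact_force: [0.4, -1.5, -1.5]
gripper_width: 0.0115
```

```bash
python3 s.py
```

```text
11.0 [0.5334 0.1275 0.1074] rim-mouth mm 10.7 [179.9935   0.0203   4.8845] [ 0.3784 -1.517  -1.5283] [-0.0258 -0.0041  0.0136]
11.05 [0.5334 0.1275 0.1075] rim-mouth mm 10.8 [179.9937   0.0131   4.8865] [ 0.2998  0.2885 -0.2144] [-0.0406 -0.0369  0.0026]
```

Call:
carry_out(motion=[0,0,0,0,0,0.1,0,0,0,0,0,0,0.1,0,0,0,0,0,0,0,0])

```text
time_s: 11.35
tcp_pos: [0.5334, 0.1275, 0.1054]
eef_rot: [180.0, 0.0, 4.9]
contact_force: [0.5, 0.1, -0.6]
gripper_width: 0.0115
```

Call:
carry_out(motion=[0,0,0,0,0,0.1,0,0,0,0,0,0,0,0,0,0,0,0,0,0,0])

```text
time_s: 11.6
tcp_pos: [0.5336, 0.1275, 0.1048]
eef_rot: [-180.0, -0.0, 4.9]
contact_force: [-0.6, -0.1, 0.3]
gripper_width: 0.0116
```

```bash
python3 s.py
```

```text
11.6 [0.5336 0.1275 0.1048] rim-mouth mm 8.1 [-179.9997   -0.0125    4.8908] [-0.6464 -0.0944  0.2815] [-0.0846 -0.0497 -0.0354]
11.65 [0.5336 0.1275 0.1048] rim-mouth mm 8.1 [-179.9991   -0.0114    4.8908] [-0.3052 -0.1647  0.6424] [-0.0613 -0.019   0.0236]
```

Call:
carry_out(motion=[0,0,0,0,0,0.05,0,0,0,0,0,0,0.05,0,0,0,0,0,0,0,0])

```text
time_s: 11.95
tcp_pos: [0.5338, 0.1276, 0.1046]
eef_rot: [-180.0, -0.1, 4.9]
contact_force: [-2.2, 0.2, 7.1]
gripper_width: 0.0113
```

```bash
python3 s.py
```

```text
11.95 [0.5338 0.1276 0.1046] rim-mouth mm 7.9 [-179.9974   -0.0515    4.9085] [-2.1641  0.1761  7.0562] [-0.0897  0.9783 -0.0468]
12.0 [0.5338 0.1276 0.1046] rim-mouth mm 7.9 [-179.9975   -0.0485    4.9045] [-2.6702 -1.1787  7.3544] [-0.0742  1.0151 -0.032 ]
```

Hard contact at rim height 7.9 mm means the lugs are on the low part of the ramps. So the cap is on the other half-turn, and the gap is about 70° anticlockwise. I ease the pressure and turn back, climbing with the ramp.

Call:
carry_out(motion=[0,0,0,0,0,-0.06,0,0,0,-3,0,0,-0.02,0,0,0,-4,0,0,-0.028,0,0,0,-4,0,0,-0.028,0,0,0,-4,0,0,-0.028,0,0,0,-4,0,0,-0.028,0,0,0,0,0,0,0,0])

```text
time_s: 12.63
tcp_pos: [0.5337, 0.1276, 0.106]
eef_rot: [-180.0, -0.0, 24.1]
contact_force: [-0.4, 0.5, 4.6]
gripper_width: 0.0112
```

```bash
python3 s.py
```

```text
12.6333 [0.5337 0.1276 0.106 ] rim-mouth mm 9.3 [-179.9994   -0.0405   24.0693] [-0.4272  0.4808  4.5511] [-0.1283  0.3379  0.0262]
12.6833 [0.5338 0.1276 0.106 ] rim-mouth mm 9.3 [179.9919  -0.0396  23.8373] [-0.8683 -0.0587  5.3005] [-0.0982  0.3093  0.0377]
```

The climb rate (1.4 mm over 19°) matches the ramp. Continuing.

Call:
carry_out(motion=[0,0,-4,0,0,-0.03,0,0,0,-4,0,0,-0.03,0,0,0,-4,0,0,-0.03,0,0,0,-4,0,0,-0.03,0,0,0,-4,0,0,-0.03,0,0,0,-4,0,0,-0.03,0,0,0,-4,0,0,-0.03,0,0,0,0,0,0,0,0])

```text
time_s: 13.4
tcp_pos: [0.5337, 0.1276, 0.1079]
eef_rot: [180.0, -0.0, 51.9]
contact_force: [-0.2, 0.4, 3.9]
gripper_width: 0.0119
```

```bash
python3 s.py
```

```text
13.4 [0.5337 0.1276 0.1079] rim-mouth mm 11.2 [179.9827  -0.026   51.9484] [-0.1959  0.4099  3.9107] [-0.0866  0.0977  0.0072]
13.45 [0.5338 0.1276 0.1079] rim-mouth mm 11.2 [179.9775  -0.0253  51.7316] [0.3022 0.026  4.437 ] [-0.1578 -0.0056  0.0237]
```

Call:
carry_out(motion=[0,0,-4,0,0,-0.03,0,0,0,-4,0,0,-0.01,0,0,0,-4,0,0,0,0,0,0,-3,0,0,0,0,0,0,0,0,0,0,0])

```text
time_s: 13.92
tcp_pos: [0.5341, 0.1277, 0.1086]
eef_rot: [179.9, -0.1, 66.9]
contact_force: [-0.6, -1.0, 5.7]
gripper_width: 0.0117
```

Call:
carry_out(motion=[0,0,-3,0,0,0,0,0,0,0,0,0,0,0])

```text
time_s: 14.08
tcp_pos: [0.5341, 0.1278, 0.1083]
eef_rot: [180.0, -0.1, 69.9]
contact_force: [1.1, -0.3, 2.8]
gripper_width: 0.0113
```

Call:
carry_out(motion=[0,0,-3,0,0,0,0,0,0,0,0,0,0,0])

```text
time_s: 14.25
tcp_pos: [0.5328, 0.1273, 0.1074]
eef_rot: [-179.9, 0.0, 72.8]
contact_force: [0.0, -0.3, -1.2]
gripper_width: 0.0114
```

Dropped over the gaps at yaw ≈ 71°: contact force went to zero. A few degrees more, then down onto the seal.

Call:
carry_out(motion=[0,0,-3,0,0,0,0,0,0,-3,0,0,0.1,0,0,0,0,0,0,0.1,0,0,0,0,0,0,0.1,0,0,0,0,0,0,0,0])

```text
time_s: 14.67
tcp_pos: [0.5331, 0.1273, 0.1045]
eef_rot: [-179.9, 0.0, 78.7]
contact_force: [0.4, -0.4, -1.1]
gripper_width: 0.0117
```

```bash
python3 s.py
```

```text
14.6667 [0.5331 0.1273 0.1045] rim-mouth mm 7.8 [-179.9464    0.0375   78.693 ] [ 0.4033 -0.3922 -1.0933] [-0.0527 -0.0738 -0.0328]
14.7167 [0.5332 0.1274 0.1047] rim-mouth mm 8.0 [-179.9615    0.0272   78.7331] [ 0.1603 -0.1315  0.1816] [-0.0889 -0.1356 -0.0006]
```

Call:
carry_out(motion=[0,0,0,0,0,0.1,0,0,0,0,0,0,0.1,0,0,0,0,0,0,0.1,0,0,0,0,0,0,0,0])

```text
time_s: 15.1
tcp_pos: [0.5336, 0.1276, 0.1021]
eef_rot: [180.0, -0.0, 78.9]
contact_force: [-0.9, 0.3, 1.5]
gripper_width: 0.0118
```

```bash
python3 s.py
```

```text
15.1 [0.5336 0.1276 0.1021] rim-mouth mm 5.4 [179.9909  -0.0029  78.872 ] [-0.9265  0.2983  1.5412] [-0.089   0.1443  0.0173]
15.15 [0.5336 0.1276 0.1022] rim-mouth mm 5.5 [179.9908  -0.0034  78.878 ] [-0.5402 -0.4691  1.3218] [-0.0367  0.0904  0.031 ]
```

In the gaps on the sprung seal: a soft 2 N at rim height 5.4 mm. Pressing 2.2 mm further.

Call:
carry_out(motion=[0,0,0,0,0,0.1,0,0,0,0,0,0,0.12,0,0,0,0,0,0,0,0,0,0,0,0,0,0,0])

```text
time_s: 15.53
tcp_pos: [0.5336, 0.1276, 0.1001]
eef_rot: [180.0, -0.0, 78.9]
contact_force: [-1.3, 0.8, 4.9]
gripper_width: 0.0112
```

```bash
python3 s.py
```

```text
15.5333 [0.5336 0.1276 0.1001] rim-mouth mm 3.4 [179.9838  -0.0085  78.8916] [-1.3047  0.8148  4.8886] [-0.0483  0.4992  0.0055]
15.5833 [0.5336 0.1275 0.1001] rim-mouth mm 3.4 [179.9845  -0.006   78.8959] [-1.7021  0.1467  5.4535] [-0.1092  0.3687  0.0255]
```

Call:
carry_out(motion=[0,0,4,0,0,0,0,0,0,4,0,0,0,0,0,0,4,0,0,0,0,0,0,4,0,0,0,0,0,0,4,0,0,0,0,0,0,4,0,0,0,0,0,0,0,0,0,0,0])

```text
time_s: 16.22
tcp_pos: [0.5341, 0.1277, 0.1002]
eef_rot: [180.0, -0.0, 54.7]
contact_force: [-0.0, 0.8, 4.2]
gripper_width: 0.0115
```

```bash
python3 s.py
```

```text
16.2167 [0.5341 0.1277 0.1002] rim-mouth mm 3.5 [179.9628  -0.0487  54.7134] [-0.0314  0.7594  4.2283] [-0.0767 -0.1172  0.0276]
16.2667 [0.534  0.1277 0.1002] rim-mouth mm 3.5 [179.9624  -0.0508  54.9592] [ 0.2683 -0.495   4.1366] [-0.0734 -0.1688 -0.0237]
```

Turning freely under the ramps, with no moment and 4–5 N from the seal. Continuing clockwise, following the ramp down.

Call:
carry_out(motion=[0,0,4,0,0,0.01,0,0,0,4,0,0,0.025,0,0,0,4,0,0,0.025,0,0,0,4,0,0,0.025,0,0,0,4,0,0,0.025,0,0,0,4,0,0,0.025,0,0,0,0,0,0,0,0])

```text
time_s: 16.9
tcp_pos: [0.534, 0.1277, 0.0989]
eef_rot: [180.0, -0.1, 30.8]
contact_force: [0.0, 0.7, 5.6]
gripper_width: 0.0115
```

```bash
python3 s.py
```

```text
16.9 [0.534  0.1277 0.0989] rim-mouth mm 2.2 [179.9866  -0.0524  30.7901] [0.0397 0.6545 5.5751] [-0.0993  0.1184 -0.0302]
16.95 [0.534  0.1277 0.099 ] rim-mouth mm 2.3 [179.9863  -0.0573  30.9713] [-1.1041 -0.3569  6.1948] [-0.0934  0.0763 -0.0283]
```

Call:
carry_out(motion=[0,0,4,0,0,0.02,0,0,0,4,0,0,0.02,0,0,0,4,0,0,0.01,0,0,0,4,0,0,0.01,0,0,0,3,0,0,0.01,0,0,0,0,0,0,0,0])

```text
time_s: 17.5
tcp_pos: [0.5341, 0.1277, 0.0984]
eef_rot: [-180.0, -0.1, 11.9]
contact_force: [-0.4, 0.3, 5.9]
gripper_width: 0.0118
```

```bash
python3 s.py
```

```text
17.5 [0.5341 0.1277 0.0984] rim-mouth mm 1.7 [-179.9973   -0.072    11.8521] [-0.3921  0.2974  5.9119] [-0.1023  0.0321 -0.0678]
17.55 [0.5341 0.1277 0.0985] rim-mouth mm 1.8 [-179.9949   -0.0774   11.9886] [ 0.11   -1.0812  7.4654] [-0.0656  0.073  -0.016 ]
```

Call:
carry_out(motion=[0,0,3,0,0,0.01,0,0,0,3,0,0,0.01,0,0,0,0,0,0,0,0])

```text
time_s: 17.85
tcp_pos: [0.5342, 0.1277, 0.0983]
eef_rot: [-180.0, -0.1, 5.9]
contact_force: [0.1, 0.8, 6.3]
gripper_width: 0.0119
```

```bash
python3 s.py
```

```text
17.85 [0.5342 0.1277 0.0983] rim-mouth mm 1.6 [-179.9862   -0.0794    5.8634] [0.1215 0.7534 6.2782] [-0.0809  0.1077 -0.0357]
17.9 [0.5342 0.1277 0.0983] rim-mouth mm 1.6 [-179.987    -0.0792    5.995 ] [-0.2765  0.6174  7.133 ] [-0.0467  0.095  -0.0242]
```

Call:
carry_out(motion=[0,0,2,0,0,0.01,0,0,0,2,0,0,0,0,0,0,0,0,0,0,0])

```text
time_s: 18.2
tcp_pos: [0.5342, 0.1278, 0.0982]
eef_rot: [-180.0, -0.1, 1.9]
contact_force: [-0.3, 0.4, 6.6]
gripper_width: 0.0114
```

```bash
python3 s.py
```

```text
18.2 [0.5342 0.1278 0.0982] rim-mouth mm 1.5 [-179.9786   -0.0855    1.9281] [-0.2743  0.4061  6.6462] [-0.028   0.0709  0.0034]
18.25 [0.5342 0.1277 0.0982] rim-mouth mm 1.5 [-179.9816   -0.0807    2.018 ] [ 0.3157 -0.085   6.1761] [-0.0468  0.0396 -0.01  ]
```

Call:
carry_out(motion=[0,0,2,0,0,0,0,0,0,1,0,0,0,0,0,0,0,0,0,0,0])

```text
time_s: 18.55
tcp_pos: [0.5339, 0.1279, 0.0981]
eef_rot: [-180.0, -0.1, -1.0]
contact_force: [-1.5, 1.2, 6.2]
gripper_width: 0.0117
```

```bash
python3 s.py
```

```text
18.55 [0.5339 0.1279 0.0981] rim-mouth mm 1.4 [-179.9629   -0.0595   -1.0103] [-1.5305  1.1599  6.1969] [0.4447 0.5529 0.1366]
18.6 [0.5339 0.1279 0.0981] rim-mouth mm 1.4 [-179.9636   -0.0577   -0.9596] [-2.0344  0.6781  7.1734] [0.3371 0.5108 0.0971]
```

Call:
carry_out(motion=[0,0,1,0,0,0,0,0,0,0,0,0,0,0])

```text
time_s: 18.82
tcp_pos: [0.5338, 0.128, 0.0981]
eef_rot: [-180.0, -0.0, -2.0]
contact_force: [-2.8, 1.5, 8.1]
gripper_width: 0.0118
```

```bash
python3 s.py
```

```text
18.8167 [0.5338 0.128  0.0981] rim-mouth mm 1.4 [-179.9597   -0.044    -1.9923] [-2.793   1.4851  8.0777] [0.6343 0.8663 0.215 ]
18.8667 [0.5338 0.128  0.0981] rim-mouth mm 1.4 [-179.9594   -0.043    -1.9535] [-1.5329  1.2947  7.5598] [0.6313 0.8415 0.2129]
```

Call:
carry_out(motion=[0,0,1,0,0,0,0,0,0,0,0,0,0,0])

```text
time_s: 19.08
tcp_pos: [0.5337, 0.1281, 0.0981]
eef_rot: [-180.0, -0.0, -3.0]
contact_force: [-2.2, 2.1, 8.0]
gripper_width: 0.0119
```

```bash
python3 s.py
```

```text
19.0833 [0.5337 0.1281 0.0981] rim-mouth mm 1.4 [-179.96     -0.0347   -2.9739] [-2.2129  2.1487  7.9736] [0.7792 1.0104 0.3245]
19.1333 [0.5337 0.1281 0.098 ] rim-mouth mm 1.3 [-179.9609   -0.0347   -2.9298] [-2.6106  1.7362  8.5744] [0.8423 1.0469 0.3576]
```

The first lug is on its stop (moment rising gently to 0.35 N m). Snugging up in small steps, well under 2.5 N m.

Call:
carry_out(motion=[0,0,1,0,0,0,0,0,0,1,0,0,0,0,0,0,0,0,0,0,0])

```text
time_s: 19.43
tcp_pos: [0.5336, 0.1281, 0.0981]
eef_rot: [-180.0, -0.0, -4.9]
contact_force: [-3.3, 2.4, 7.7]
gripper_width: 0.0115
```

```bash
python3 s.py
```

```text
19.4333 [0.5336 0.1281 0.0981] rim-mouth mm 1.4 [-179.9672   -0.0318   -4.9423] [-3.3291  2.4426  7.713 ] [0.8707 1.0779 0.6916]
19.4833 [0.5336 0.1281 0.098 ] rim-mouth mm 1.3 [-179.9681   -0.0316   -4.9006] [-3.4377  1.8926  7.2837] [0.8078 1.0618 0.622 ]
```

Call:
carry_out(motion=[0,0,1,0,0,0,0,0,0,1,0,0,0,0,0,0,0,0,0,0,0])

```text
time_s: 19.78
tcp_pos: [0.5336, 0.128, 0.098]
eef_rot: [-180.0, -0.0, -6.9]
contact_force: [-3.1, 1.9, 6.7]
gripper_width: 0.0121
```

```bash
python3 s.py
```

```text
19.7833 [0.5336 0.128  0.098 ] rim-mouth mm 1.3 [-179.975    -0.0292   -6.9224] [-3.0716  1.9293  6.6943] [0.782  1.1192 0.9259]
19.8333 [0.5336 0.128  0.098 ] rim-mouth mm 1.3 [-179.9745   -0.0301   -6.8753] [-2.9235  2.0451  6.7945] [0.7618 1.148  0.8922]
```

The moment is 0.9 N m with the cap against its stops, and the rim is at about 1.3–1.5 mm, so it is home. I take off a little twist while still loaded clockwise, open, and look from the side.

Call:
carry_out(motion=[0,0,-3,0,0,0,0,0,0,0,0,0,0,1,0,0,0,0,0,0,2,0,0,0,0,0,0,3,0,0,0,0,0,0,4,0,0,0,0,0,0,4,0,0,0,0,0,0,4,0,0,0,0,0,0,4,0,0,0,0,0,0,4])

```text
time_s: 20.63
tcp_pos: [0.5334, 0.1274, 0.0974]
eef_rot: [180.0, 0.0, -4.1]
contact_force: [-0.1, 0.5, 0.2]
gripper_width: 0.0397
```

Call:
carry_out(motion=[0,0,0,0,0,-1,4,0,0,0,0,0,-2,4,0,0,0,0,0,-3,4,0,0,0,0,0,-3,4,0,0,0,0,0,-3,4,0,0,0,0,0,-1,4,0,0,0,0,0,0,4])

```text
time_s: 21.22
tcp_pos: [0.5352, 0.1282, 0.2318]
eef_rot: [-179.8, -0.3, -4.1]
contact_force: [-0.4, 0.1, -0.1]
gripper_width: 0.0401
```

```bash
python3 v.py side k.png 312 195 35; python3 - <<'E'
from h import *
b=cap('side')
for h,n in((.0015,'home'),(.0068,'gap')): print(n,proj(b,[.5336,.128,.1+h]),proj(b,[.5336,.128,.1+h+.046]), 'rim front',proj(b,[.5336,.128-.032,.1+h]))
E
```

```text
21.2667 [0.53415512 0.12792584 0.22952348] [ 0.08925147 -0.12141315 -1.01124379] [-0.0510671   0.02227045  0.01096515]
home [310.59347385 201.8447134 ] [311.40756701 186.02610123] rim front [313.63743066 207.41142521]
gap [310.68577119 200.05128747] [311.50329062 184.1660994 ] rim front [313.73832941 205.58875195]
```

View pics/k.png

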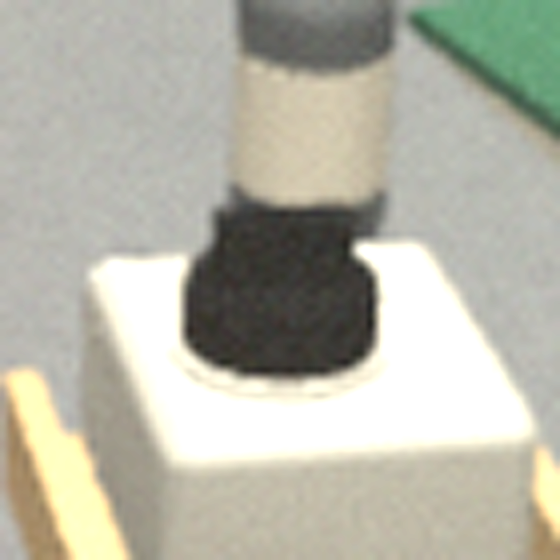

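The cap is seated: skirt bottom at crop y ≈ 378, i.e. row 206.8, with the neck's ring just below it. I move aside to check from the top.

Call:
carry_out(motion=[0,0,0,0,4,0,4,0,0,0,0,4,0,4,0,0,0,0,4,0,4,0,0,0,0,4,0,4,0,0,0,0,4,0,4,0,0,0,0,4,0,4,0,0,0,0,0,0,4,0,0,0,0,0,0,4])

```text
time_s: 21.98
tcp_pos: [0.515, -0.114, 0.226]
eef_rot: [180.0, 0.2, -4.4]
contact_force: [-0.1, 0.3, -0.2]
gripper_width: 0.0401
```

```bash
cat > y.py <<'E'
from h import *
np.set_printoptions(precision=2,suppress=True)
a=cap('top');b=cap('side')
p=np.array(b['pixels']).max(2).astype(float)
for u in (308,310,312,314):
    col=p[190:215,u]; k=np.where(col<100)[0][-1]; print('side bottom',u,190+k+(100-col[k])/(col[k+1]-col[k]))
th=np.linspace(0,2*np.pi,361)
for h in(.0015,.0068):
    q=np.array([proj(b,[.5336+.032*np.cos(t),.128+.032*np.sin(t),.1+h]) for t in th]); print(h,'exp bottom',q.max(0),'u',q.min(0))
m=[]
for c,u,v in((a,251,178),(b,312,195)):
    q=np.array(c['pixels'])[v-20:v+20,u-20:u+20,::-1]; m.append(cv2.resize(q,(400,400),interpolation=cv2.INTER_CUBIC))
cv2.imwrite('pics/l.png',np.clip(np.hstack(m)*1.8,0,255).astype(np.uint8)); print(r.get_state()['time_s'])
E
python3 y.py
```

```text
side bottom 308 206.59139784946237
side bottom 310 206.7530864197531
side bottom 312 206.93650793650792
side bottom 314 206.91044776119404
0.0015 exp bottom [322.74 207.49] u [298.47 196.45]
0.0068 exp bottom [322.86 205.66] u [298.54 194.69]
22.0833
```

View pics/l.png

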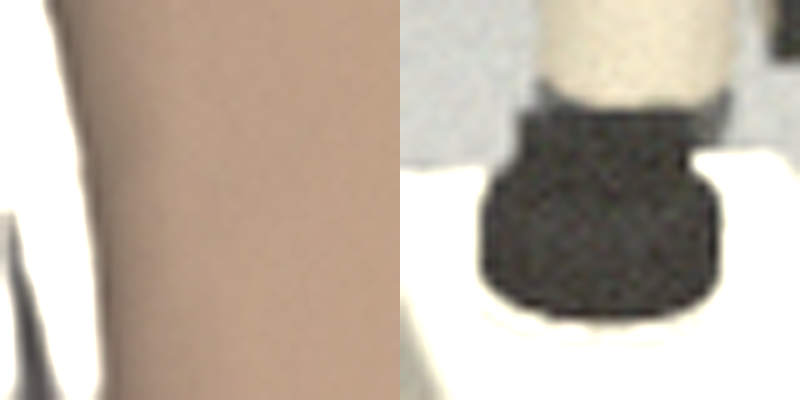

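The arm hides the neck from above. The side rim height is within 0.6 px of the home height; the gap height would sit 1.2 px the other way. I move further aside and check the bar's yaw from the top.

Call:
carry_out(motion=[0,0,0,0,4,0,4,0,0,0,0,4,0,4,0,0,0,0,4,0,4,0,0,0,0,4,0,4,0,0,0,0,4,0,4,0,0,0,0,4,0,4,0,0,0,0,0,0,4,0,0,0,0,0,0,4])

```text
time_s: 22.75
tcp_pos: [0.499, -0.3517, 0.2261]
eef_rot: [-180.0, 0.1, -4.2]
contact_force: [-0.0, 0.0, 0.4]
gripper_width: 0.0395
```

```bash
python3 - <<'E'
from h import *
a=cap('top'); u,v=251,176
q=np.array(a['pixels'])[v-15:v+15,u-15:u+15,::-1]; q=cv2.resize(q,(570,570),interpolation=cv2.INTER_CUBIC)
q=np.clip((q.astype(float)-30)*3,0,255).astype(np.uint8)
def px(yaw,r_): 
    c=np.array([.5336,.1278,.1475]); e=c+r_*np.array([np.cos(yaw),np.sin(yaw),0]); return ((proj(a,e)-[u-15,v-15]+.5)*19).round(1)
for d in (-2,10,20): print(d,px(np.radians(d),.023),px(np.radians(d),-.023))
cv2.imwrite('pics/m.png',q); print(r.get_state()['time_s'])
E
```

```text
-2 [282.6 131.3] [266.3 433.4]
10 [250.  133.4] [299.1 431.3]
20 [223.7 140.1] [325.7 424.4]
22.8
```

View pics/m.png

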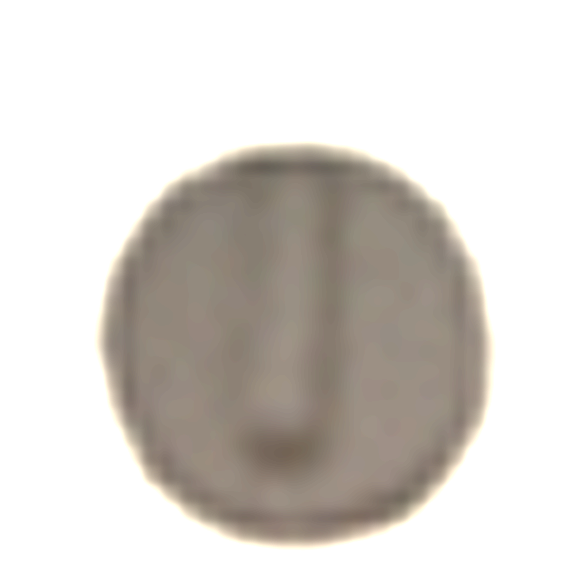

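The bar runs from about (292,180) to (283,430) in the crop. That is a yaw of about -2°, the angle at which the lugs met the stops, so the cap has not sprung back. Handing in.

```bash
python3 -c "
from plant import r
print(r.close_job())"
```

```text
the job is handed in; nothing more can be done
None
```

The cap is screwed home on the white tank, released, and the arm stands clear. The job was handed in at about 23 s of the 64 s allowed.

**What I did**
- I gripped the wide black cap by its bar and set it level on the neck. The lugs came down on the low part of the ramps.
- I turned it back about 67° under light contact, following the ramp up 4 mm per rad, until it dropped into the gaps.
- I then pressed it about 3.4 mm into the seal, with about 5 N. I turned it about 80° clockwise to the stops, reaching about 0.9 N m at most (the neck's limit is 2.5 N m), and let go.

**Last checks**
- The rim stood about 1.4 mm above the mouth at the stop, against 1.5 mm nominal.
- After release, the top view shows the bar at about -2° yaw, where the lugs met the stops, so it has not turned back.
- The side view puts the rim within about 0.6 px of the home height, and the contact force is about zero.

**What failed or disagreed**
- The first grip closed on nothing, because the real fingertips stand about 3 cm above the reported TCP. The cap did not move, and I regripped lower.
- Before lowering, the top and side views disagreed by 1–2 mm on the cap's centring over the neck. I split the difference, and it went on without side load.
- I did not re-check the bystanders' positions at the end. I saw no unexpected contact force.

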